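# Close a pressure pot with its bayonet lid and throttle its air valve

## Robot

A 6-joint arm with a two-finger parallel gripper is mounted at the origin on a cart in front of the work surface, level with it; the furniture and walls round the work are solid. World frame = base frame: x ahead of the robot, y to its left, z up, the work surface at z = 0. Lengths are in m, angles in degrees, forces in N, time in s.
With the tool pointing down it reaches from about 0.4 to 0.825 m from the base axis. Payload 7 kg.
Tool frame: the origin (TCP) lies midway between the tips of the shut fingers; the grasp point (between the pads) lies ctrl.grasp_offset behind it (ctrl.grasp_offset is the distance from the TCP to the grasp point, in m); z points along the fingers, y is the line along which they close (so a half turn about z gives the same grasp; the last joint's range is limited). The gripper opens to 88 mm and grips with 3 to 60 N. Pads are 19 mm wide; open, the fingers measure 130 mm over their backs; the gripper's body (78 mm by 193 mm) begins 47 mm behind the grasp point.
Start: joints at [92.137, 20.546, 0.682, 0, -70.136, -16.507], TCP at [0.168, 0.654, 0.227] pointing down, gripper open.
Joint ranges: [-176.03, 176.03], [-82.01, 121.73], [-58.28, 71.71], [-173.87, 95.51], [-174.79, -0.11], [-173.66, 173.66]. Speed limits (degrees/s): [136.94, 136.94, 172.46, 180, 180, 180].

## Interface

Orientations are given as [roll, pitch, yaw] about the fixed x, y, z axes, in that order (R = Rz(yaw) Ry(pitch) Rx(roll)).
In Python, from plant import ctrl gives the robot as it stands. The module is installed in compiled form; this text tells all that it offers.
- The arm moves only by the tool send_rows, never from a script. Its argument "increments" is a list that holds one entry, the list of rows, each a list of 4 numbers: the shift along the world's x, y, z normalised to -1 to 1, where 1 is 0.2 m, then the turn about the world's z normalised to -1 to 1, where 1 is 1.5 rad. In form: [[[x, y, z, roll], ...]]. A call has 1 to 12 rows; each row is the pose to reach, as a shift and turn from the pose commanded when the call began; what a row does not reach only later rows make up. A row lasts 1/8 s, in which the tool goes at most 62.5 mm and 10.7 degrees, less where a joint would pass 70% of its speed; a pose out of reach is approached as far as the arm can. A call with a number of a shift or a turn outside -1 to 1 is refused whole. A call with a gripper value outside its range is refused whole. "jaw" is the opening, from 0 (shut) to 1 (fully open), set as the call begins (left out, the last holds). The fingers move at their own pace and stop on an object; the grip force is fixed at half the most. Time passes only in rows, so rows that repeat a pose let the fingers close. It gives the time, the measured TCP pose, the force, the opening and the grip force at its end, in the units of the state.
- ctrl.get_obs(): the state, without advancing time (a new reading comes with each control period).
- ctrl.snapshot(name): name is "scene" or "side" or "wrist"; returns the picture (384x512x3 uint8, red, green, blue); there is no depth.
- ctrl.calibration(name): a dict with "mtx" (3x3 intrinsics, pixels), "eye" and "attitude" of the camera in the world. Camera axes: x right, y up, looking along -z (the intrinsics and any distortion apply to the point x, -y, -z); pixel columns grow to the right and rows downward; lengths in m; the calibration is good to about 2 mm. A picture is of the moment at which its call begins: read the wrist's pose just before it. calibration takes no time and is no camera call; for the wrist camera it gives the pose at the moment of the call.
- ctrl.close_job(): hands the job in; it is judged then, once.
Trained networks look in the newest picture that a camera, given by its name, has taken for a name from the list of things; names that differ only in an ending like _2 or _b are one class to them, and where a whole thing is asked for, a point or a joint stands for the part that bears it (a point fixed in the world has none). Each returns a list of dicts, best first, with "conf" (0 to 1); they miss things now and then, are a little off and sometimes report something else, mostly with a low value. They report only what shows in the picture. A call takes as long as a camera call.
- ctrl.trace(thing, camera): "mask" (384x512 bool, what is visible of it) and "bbox" ([left, top, right, bottom] in pixels, round what is visible of it).
- ctrl.spot_point(thing, camera): "pixel" ([row, column] in pixels: a listed point, or the origin of a listed thing).
The state is a dict: "clock": time; "joint_pos": joint angles; "qvel": joint speeds; "tau": joint torques, N m; "tool_pos": TCP position; "orientation": TCP orientation; "force": force on the tool from outside, world axes, zero at the start; "moment": the same for the moment, N m; "opening": finger opening in m; "gripper_force": force on a finger pad.
Only numpy, scipy, OpenCV 4.12 (cv2) and the standard library are available. Lean on these libraries where they do the work, as an engineer would, in place of code of your own. Each camera call takes 0.05 s, during which the arm holds its last target. There are 200 camera calls.

## Task

Close the small pressure pot, which holds freshly bonded stones: find where the lid's four tabs drop into the gaps between the collar's hooks, press the lid down against the springy seal and turn it clockwise (seen from above) under the hooks to the stop, feeling your way without forcing it, so that it sits level and stays locked. Also set the ball valve on the pot's side half open (lever at 45 degrees), so that the pot will fill slowly, and leave everything else on the desk where it is.

Things in the scene. Friction and masses are not known exactly. Their poses are not given: they have to be found in the camera images.
- pot: grey cast pressure pot, fixed, stones inside; origin at the centre of its underside, z up. Round its rim a split steel collar, outer radius 90, is clamped at whatever angle it was last fitted: that angle is not given and has to be seen or felt. A gauge sticks out at the pot's -x side to 100 mm from the axis (below z 61), the valve at -y to 180 mm; one clamp ear of the collar to 106 mm
- pot_rim (a point): centre of the pot's mouth, level with its rim (80 mm above the desk, radius 68), the hard stop for the lid. A springy rubber seal, radius 62, stands 6 mm above the rim: 5 N starts it down, 11 N brings the lid under the humps, 14 N flush (lid's weight included). Collar inside radius 84.5; its four hooks reach in to 73, undersides 90.5, tops 96.5 mm above the desk, 39 degrees wide, 90 apart
- lid: loose grey metal lid, about 0.45 kg, lying flat; origin at the centre of its underside, z up. Plate radius 70; four tabs to radius 81, 7 thick, 24 degrees wide, at 45, 135, 225, 315 degrees from its x axis. Dome 14 high, brass cap 28 high at x = y = 30. Height of underside above the desk: 96.5 standing on the hooks, 86 on the free seal, under 82 to pass the hump, 83.5 locked
- lid_handle (a point): centre of the lid's black bar handle, 38 mm above its underside; bar 100 long (x), 16 wide (y), 18 high, on posts at x = -37 and +37. The gaps between hooks are 51 degrees wide. Turned clockwise, a tab passes a 1.5 mm hump under a hook's first 5 degrees and meets a stop 34 degrees into the hook; let go there, the lid springs up behind the humps and cannot turn back
- valve (a joint): angle of the ball valve's lever: 0 = shut (lever crosswise to the port, pointing along the pot's -x), growing counter-clockwise seen from above to 1.571 = open (lever along the port, pointing to the pot's -y); half open is 0.785. It stays where it is left
- valve_axis (a point): on the vertical axis of the valve lever, at the height of the lever's middle (70 mm above the desk; the lever is fixed to the pot's side, 130 mm from its axis)
- lever_grip (a point): centre of the black grip of the valve lever, 49 mm from the valve's axis; the grip is 50 long, 13 wide, 10 mm thick and horizontal; x axis along the lever (the free end is at -x)
- glue: bystander: white glue bottle with a red nozzle, 38 mm across, 118 tall, upright; origin at the centre of its underside
- felt_pen: bystander: blue and white marker pen, 135 x 17 mm, lying; origin at the centre of its underside
- lens: bystander: folding loupe, 28 x 72 x 15 mm; origin at the centre of its underside
- flashlight: bystander: grey torch, 100 x 28 mm, lying; origin at the centre of its underside
- heart: bystander: rose quartz heart, 55 x 58 x 23 mm, lying; origin at the centre of its underside
- pyrite: bystander: brassy 34 mm stone cube; origin at the centre of its underside

How it is judged (in metres and radians):
At the end, for the whole second after the job is handed in: the lid is locked behind the humps of the hooks: underside 82.6 to 84.8 mm above the pot's underside, level within 0.02 rad, centred within 6 mm, at rest; the valve lever stands at 0.785 rad (45 degrees) within 0.12 rad (z of lid in the frame of pot between 0.0826 and 0.0848 m and horizontal distance between lid and pot below 0.006 m and angle between lid's own z axis and vertical below 0.02 rad and linear speed of lid below 0.01 m/s and value of joint valve between 0.665 and 0.905 rad); the robot touches nothing.
It fails at once if the lid was forced: more than 120 N between lid and pot (contact force between lid and pot above 120 N).
It fails at once if a bystander was moved by more than 20 mm (distance of any of glue, felt_pen, lens, flashlight, heart, pyrite from where it was at the start of the episode above 0.02 m).
It also fails if it takes over 72 s, if anything falls off the work surface, if the arm or the gripper's body presses on something with over 40 N, if the wrist force passes 120 N, or if a joint passes its speed limit or range.

## Working session

There is one attempt and no reset: what is moved stays moved. The work goes in short steps, Python scripts to look and compute and a tool call to move; the robot and the scene stay as the last step left them, time stands still between calls to the robot, and variables do not carry over. Pictures are saved under pics/ and viewed, at most 10 in all, crops included, and the job is handed in when it is done.

Besides the shell and the picture viewer there is one more tool, called after "Request:" as name(argument=value, ...), one argument or row to a line, values as JSON. send_rows: Moves the arm, as the interface text tells. Its arguments: {"type":"object","properties":{"increments":{"type":"array"},"jaw":{"type":"number"}},"required":["increments"]}

```bash
mkdir -p pics; cat > h.py <<'E'
import numpy as np, cv2
from plant import ctrl
from scipy.spatial.transform import Rotation as R
def cal(n):
    c=ctrl.calibration(n); A=np.array(c["attitude"],float)
    if A.shape!=(3,3): A=R.from_euler('xyz',A,degrees=True).as_matrix() if A.size==3 else A
    return np.array(c["mtx"]),np.array(c["eye"]),A,c
def ray(n,px,z,C=None):
    K,e,A,c=C or cal(n); r,cc=px
    d=c.get("dist",c.get("distortion"))
    u=cv2.undistortPoints(np.array([[[cc,r]]],float),K,None if d is None else np.array(d))[0,0]
    v=A@np.array([u[0],-u[1],-1]); return e+v*(z-e[2])/v[2]
def proj(n,P,C=None):
    K,e,A,c=C or cal(n); q=(np.atleast_2d(P)-e)@A; q=q*[1,-1,-1]; uv=q@K.T; return uv[:,:2]/uv[:,2:]
def snap(n,f):
    im=ctrl.snapshot(n); cv2.imwrite("pics/"+f,im[:,:,::-1]); return im
E
python3 - <<'E'
from h import *
print(ctrl.grasp_offset,ctrl.get_obs())
for n in("scene","side","wrist"): print(n,ctrl.calibration(n))
a=snap("scene","a.png");b=snap("side","b.png")
cv2.imwrite("pics/ab.png",np.vstack([a,b])[:,:,::-1]) 
snap("wrist","w.png")
H={"pot_rim":.08,"lid":0,"lid_handle":.038,"valve_axis":.07,"lever_grip":.07,"pot":0,"glue":0,"felt_pen":0,"lens":0,"flashlight":0,"heart":0,"pyrite":0}
for n in("scene","side"):
  for t,z in H.items():
    for d in ctrl.spot_point(t,n)[:2]: print(n,t,round(d["conf"],2),np.round(d["pixel"]),np.round(ray(n,d["pixel"],z),3))
E
```

```text
0.0188 {'clock': 0.0, 'joint_pos': array([ 9.21376177e+01,  2.05903653e+01,  6.33957252e-01, -2.01992020e-02,
       -7.01364642e+01, -1.65083374e+01]), 'qvel': array([ 0.02539752, -0.03178031, -0.07315168, -0.04745343,  0.10366543,
       -0.06702624]), 'tau': array([-8.07803626e-04, -5.82713842e+01,  2.93068850e+01,  6.99778005e+00,
        7.14774389e-03, -1.51418249e-04]), 'tool_pos': array([0.16741949, 0.6533988 , 0.22563592]), 'orientation': array([ 1.79905560e+02, -8.18675757e-03, -1.43775917e+01]), 'force': array([-0.19380112,  0.43400785,  0.10676249]), 'moment': array([ 0.01776838, -0.01020755, -0.06111859]), 'gripper_force': 0.0, 'opening': 0.08784934410755364}
scene {'mtx': array([[487.86536908,   0.        , 253.91046754],
       [  0.        , 487.86536908, 185.50782385],
       [  0.        ,   0.        ,   1.        ]]), 'eye': array([-0.50759396, -0.61322833,  1.15193907]), 'attitude': array([ 48.94966743,  -0.71628517, -53.79860097])}
side {'mtx': array([[491.25449575,   0.        , 250.43795761],
       [  0.        , 491.25449575, 184.46526136],
       [  0.     
[... 931 characters left out ...]
 0.65 [169. 158.] [0.429 0.498 0.   ]
scene heart 0.44 [224. 351.] [ 0.608 -0.215  0.   ]
scene pyrite 0.54 [172. 204.] [0.52 0.35 0.  ]
scene pyrite 0.47 [277. 354.] [ 0.414 -0.323  0.   ]
side pot_rim 0.93 [162. 243.] [ 0.544 -0.018  0.08 ]
side lid 0.83 [245. 226.] [0.478 0.307 0.   ]
side lid_handle 0.59 [238. 227.] [0.469 0.314 0.038]
side valve_axis 0.76 [149. 256.] [ 0.535 -0.128  0.07 ]
side lever_grip 0.43 [143. 262.] [ 0.53  -0.171  0.07 ]
side pot 0.88 [186. 244.] [0.532 0.008 0.   ]
side glue 0.68 [213. 201.] [0.612 0.196 0.   ]
side felt_pen 0.49 [215. 277.] [0.374 0.121 0.   ]
side flashlight 0.91 [296. 211.] [0.438 0.504 0.   ]
side heart 0.6 [143. 245.] [ 0.627 -0.255  0.   ]
```

```bash
python3 - <<'E'
import cv2,numpy as np
a=cv2.imread("pics/a.png")[120:300,130:390];b=cv2.imread("pics/b.png")[120:330,150:310]
cv2.imwrite("pics/a2.png",cv2.resize(a,None,fx=3,fy=3,interpolation=cv2.INTER_CUBIC));cv2.imwrite("pics/b2.png",cv2.resize(b,None,fx=2.8,fy=2.8,interpolation=cv2.INTER_CUBIC))
E
```

```text
(no output)
```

View pics/a2.png

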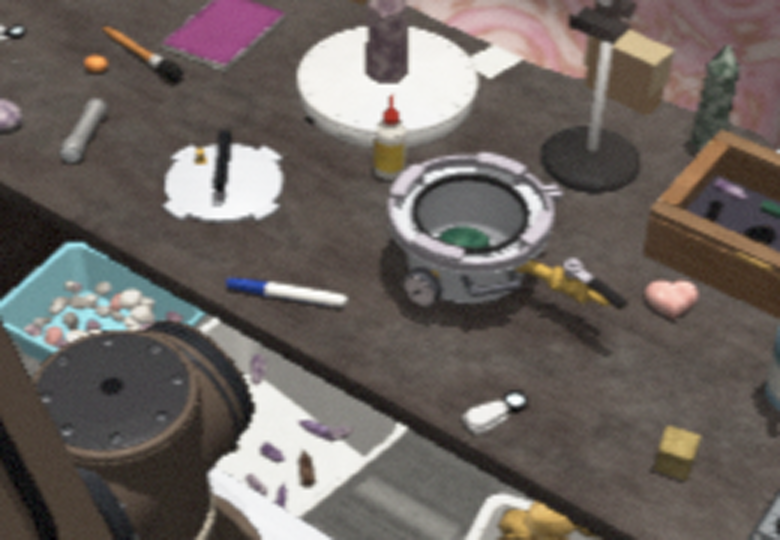

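View pics/b2.png

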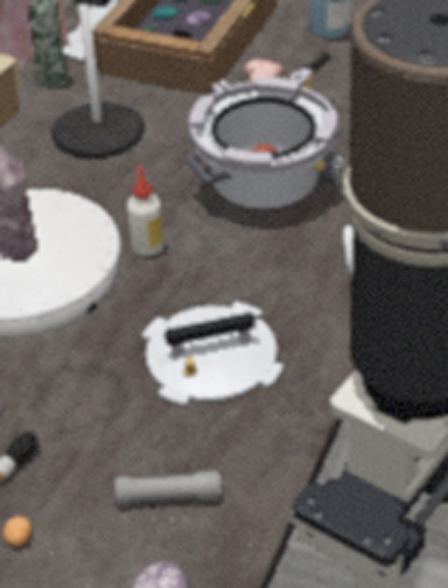

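The lid lies at crop (222,180) with its bar pointing away from the base. The pot is at (470,220), its lever pointing off at (600,285) and close to open. I'll look closer with the wrist camera.

Request:
send_rows(
  increments=[
    [[0.25,-0.25,0,0],[0.5,-0.5,0,0],[0.75,-0.75,0,0],[1,-1,0,0],[1,-1,0,0]],
  ],
)

```text
clock: 1.98
tool_pos: [0.3692, 0.4516, 0.227]
orientation: [-180.0, -0.0, -14.5]
force: [0.3, 0.6, -0.2]
opening: 0.0877
gripper_force: 0.0
```

Request:
send_rows(
  increments=[
    [[0.08,-0.3,0,0],[0.16,-0.6,0,0],[0.16,-0.6,0,0],[0.16,-0.6,0,0],[0.16,-0.6,0,0]],
  ],
)

```text
clock: 2.6
tool_pos: [0.3994, 0.3347, 0.2265]
orientation: [-180.0, -0.0, -14.3]
force: [0.9, 0.1, 0.5]
opening: 0.0876
gripper_force: 0.0
```

```bash
python3 - <<'E'
from h import *
o=ctrl.get_obs();print(o["clock"],o["tool_pos"],o["orientation"],o["joint_pos"])
C=cal("wrist"); snap("wrist","w1.png")
for t,z in(("lid",0),("lid_handle",.038)):
  for d in ctrl.spot_point(t,"wrist")[:2]: print(t,d,np.round(ray("wrist",d["pixel"],z,C),4))
m=ctrl.trace("lid","wrist"); print(m[0]["conf"],m[0]["bbox"]); np.save("m1.npy",m[0]["mask"]); np.save("C1.npy",np.array(C,dtype=object),allow_pickle=True)
E
```

```text
2.6 [0.39943229 0.33474856 0.22653935] [-1.79992523e+02 -1.86097703e-03 -1.43223976e+01] [ 6.15591252e+01  5.99165472e+00 -1.85465599e+01 -2.10338006e-05
 -6.54540801e+01  1.41184861e+01]
lid {'pixel': [82.7, 264.5], 'conf': 0.83} [0.4761 0.3117 0.    ]
lid_handle {'pixel': [78.3, 261.0], 'conf': 0.68} [0.4809 0.3144 0.038 ]
0.68 [188.1, 0.0, 337.2, 155.1]
```

View pics/w1.png

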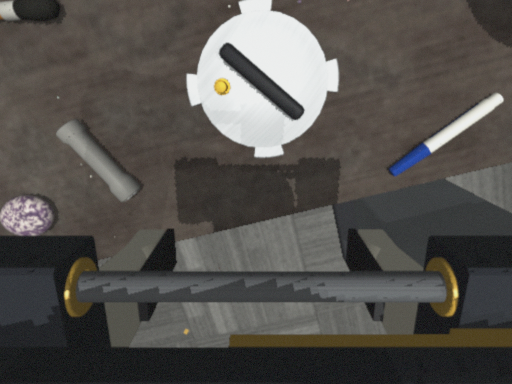

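The lid shows clearly at (263,80): bar from (224,46) to (299,114), brass cap at (222,86), tabs at the top, right, bottom and left.

```bash
python3 - <<'E'
from h import *
C=np.load("C1.npy",allow_pickle=True)
im=cv2.imread("pics/w1.png"); g=cv2.cvtColor(im,cv2.COLOR_BGR2GRAY)
# bar mask
b=(g<60).astype(np.uint8); b[:20]=0;b[140:]=0;b[:,:205]=0;b[:,:]*=1;b[:,325:]=0
n,l,s,c=cv2.connectedComponentsWithStats(b); i=1+np.argmax(s[1:,4]); print(s[i],c[i])
(cx,cy),wh,a=cv2.minAreaRect(np.argwhere(l==i)[:,::-1].astype(np.float32)); print(cx,cy,wh,a)
box=cv2.boxPoints(((cx,cy),wh,a)); P=[ray("wrist",(p[1],p[0]),.043,C) for p in box]; print(np.round(P,4),np.mean(P,0))
cap=ray("wrist",(86,222),.026,C);h=ray("wrist",(cy,cx),.045,C)
L=ray("wrist",(80,263),0.01,C)
d=cap-h;print(cap,h,"lid yaw from cap",np.degrees(np.arctan2(d[1],d[0]))-45,np.hypot(*d[:2]))
for p,q in((0,1),(1,2)):
  e=P[q]-P[p];print(np.hypot(*e[:2]),np.degrees(np.arctan2(e[1],e[0])))
# plate white circle
w=(cv2.inRange(im,(170,170,170),(255,255,255)));w[160:]=0;w[:,:180]=0;w[:,345:]=0
w=cv2.morphologyEx(w,cv2.MORPH_OPEN,cv2.getStructuringElement(2,(41,41)))if 0 else w
cn=max(cv2.findContours(w,0,1)[0],key=cv2.contourArea)[:,0]
Q=np.array([ray("wrist",(p[1],p[0]),.008,C)[:2] for p in cn])
from scipy.optimize import least_squares
f=least_squares(lambda v:np.hypot(*(Q-v[:2]).T)-v[2],[.478,.312,.07],loss="soft_l1",f_scale=.001).x;print("circle",f)
r=np.hypot(*(Q-f[:2]).T);t=np.degrees(np.arctan2(*(Q-f[:2])[:,::-1].T)); k=r>.076
z=np.exp(1j*np.radians(4*t[k])).mean();print("tab angle mod90",np.degrees(np.angle(z))/4, abs(z),r.max())
E
```

```text
[ 220   44   83   75 1040] [258.50961538  80.31153846]
260.79644775390625 81.44691467285156 (103.38522338867188, 15.615966796875) 41.18592071533203Traceback (most recent call last):
  File "<stdin>", line 8, in <module>
  File "h.py", line 9, in ray
    K,e,A,c=C or cal(n); r,cc=px
            ^^^^^^^^^^^
ValueError: The truth value of an array with more than one element is ambiguous. Use a.any() or a.all()
```

Request:
send_rows(
  increments=[
    [[0.1,-0.3,0,0],[0.2,-0.6,0,0],[0.2,-0.9,0,0],[0.2,-1,0,0],[0.2,-1,0,0]],
  ],
)

```text
clock: 3.42
tool_pos: [0.4396, 0.1332, 0.2268]
orientation: [-180.0, -0.0, -14.5]
force: [0.8, 0.5, 0.7]
opening: 0.0876
gripper_force: 0.0
```

Request:
send_rows(
  increments=[
    [[0.1,-0.3,0,0],[0.12,-0.5,0,0],[0.12,-0.6,0,0],[0.12,-0.6,0,0],[0.12,-0.6,0,0]],
  ],
)

```text
clock: 4.05
tool_pos: [0.4639, 0.015, 0.2265]
orientation: [-180.0, -0.0, -14.3]
force: [0.2, 0.7, 0.7]
opening: 0.087
gripper_force: 0.0
```

```bash
python3 - <<'E'
from h import *
o=ctrl.get_obs();print(o["clock"],o["tool_pos"],o["orientation"],o["joint_pos"])
C=cal("wrist"); snap("wrist","w2.png")
for t,z in(("pot",0),("pot_rim",.08),("valve_axis",.07),("lever_grip",.07),("heart",0)):
  for d in ctrl.spot_point(t,"wrist")[:2]: print(t,d,np.round(ray("wrist",d["pixel"],z,C),4))
np.save("C2.npy",np.array(C,dtype=object),allow_pickle=True)
E
```

```text
4.05 [0.46392256 0.01496498 0.22649511] [-1.79997363e+02 -5.19229800e-04 -1.43228823e+01] [ 2.62531167e+01  2.36044995e-01 -2.47540527e+01 -1.83722584e-03
 -6.50077927e+01  4.94247772e+01]
pot {'pixel': [88.0, 260.5], 'conf': 0.88} [ 0.5364 -0.0025  0.    ]
pot_rim {'pixel': [95.5, 257.1], 'conf': 0.84} [0.5319 0.0015 0.08  ]
valve_axis {'pixel': [51.7, 399.8], 'conf': 0.62} [ 0.5364 -0.1265  0.07  ]
valve_axis {'pixel': [52.3, 79.1], 'conf': 0.33} [0.6044 0.1415 0.07  ]
lever_grip {'pixel': [48.3, 457.2], 'conf': 0.87} [ 0.5269 -0.1746  0.07  ]
```

View pics/w2.png

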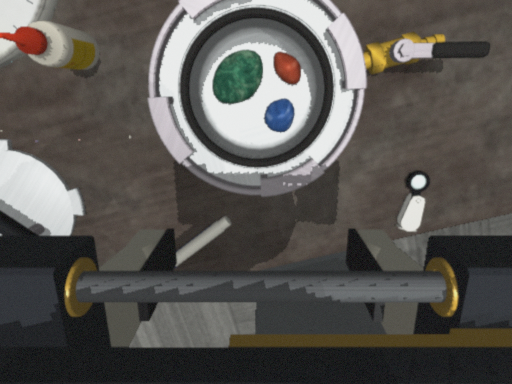

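The pot shows at (258,88) with hooks at (205,5), (350,52), (172,130) and (290,180). The valve pivot is at (400,50) and its grip at (462,48).

```bash
sed -i 's/K,e,A,c=C or cal(n)/K,e,A,c=cal(n) if C is None else C/' h.py; cat > lid.py <<'E'
from h import *
from scipy.optimize import least_squares
C=np.load("C1.npy",allow_pickle=True)
im=cv2.imread("pics/w1.png")
box=cv2.boxPoints(((260.8,81.45),(103.4,15.6),41.19)); P=np.array([ray("wrist",(p[1],p[0]),.044,C) for p in box]); print("bar",P.mean(0))
for p,q in((0,1),(1,2)):
  e=P[q]-P[p];print(np.hypot(*e[:2]),np.degrees(np.arctan2(e[1],e[0])))
cap=ray("wrist",(86,222),.026,C);d=cap-P.mean(0);print("yaw from cap",np.degrees(np.arctan2(d[1],d[0]))-45,np.hypot(*d[:2]))
w=cv2.inRange(im,(170,170,170),(255,255,255));w[160:]=0;w[:,:180]=0;w[:,345:]=0
cn=max(cv2.findContours(w,0,1)[0],key=cv2.contourArea)[:,0]
Q=np.array([ray("wrist",(p[1],p[0]),.007,C)[:2] for p in cn])
f=least_squares(lambda v:np.hypot(*(Q-v[:2]).T)-v[2],[.478,.312,.07],loss="soft_l1",f_scale=.001).x;print("circle",f)
r=np.hypot(*(Q-f[:2]).T);t=np.arctan2(*(Q-f[:2])[:,::-1].T); k=r>.076
z=np.exp(4j*t[k]).mean();print("tab angle mod90",np.degrees(np.angle(z))/4, abs(z),r.max())
E
python3 lid.py; python3 - <<'E'
from h import *
C=np.load("C2.npy",allow_pickle=True); im=cv2.imread("pics/w2.png")
from scipy.optimize import least_squares
# seal: dark ring outer edge points -> centre (z~.086), using dark mask
g=cv2.cvtColor(im,cv2.COLOR_BGR2GRAY); d=(g<50).astype(np.uint8); d[172:]=0; d[:,:170]=0; d[:,340:]=0
n,l,s,_=cv2.connectedComponentsWithStats(d); i=1+np.argmax(s[1:,4]); print(s[i])
cn=max(cv2.findContours((l==i).astype(np.uint8),0,1)[0],key=cv2.contourArea)[:,0]
Q=np.array([ray("wrist",(p[1],p[0]),.086,C)[:2] for p in cn])
f=least_squares(lambda v:np.hypot(*(Q-v[:2]).T)-v[2],[.535,-.003,.06],loss="soft_l1",f_scale=.001).x;print("seal",f)
th=np.radians(np.arange(0,360,1)); rows=[]
for r in np.arange(.070,.0905,.0005):
  uv=proj("wrist",np.c_[f[0]+r*np.cos(th),f[1]+r*np.sin(th),0*th+.0965],C).astype(np.float32)
  rows.append(cv2.remap(im,uv[:,0].reshape(1,-1),uv[:,1].reshape(1,-1),cv2.INTER_LINEAR)[0])
U=np.array(rows); cv2.imwrite("pics/polar.png",cv2.resize(U[::-1],(720,246),interpolation=cv2.INTER_CUBIC))
S=U[8:22].astype(float).mean(0)
print(np.round(np.c_[np.arange(0,360,4),S[::4]]).astype(int).tolist())
E
```

```text
bar [0.47692064 0.31455659 0.044     ]
0.014168399456246449 -58.64900681120096
0.0965602819617639 -143.9637475149244
yaw from cap 35.45781144817626 0.040387245582032646
circle [0.47728378 0.31409277 0.06995109]
tab angle mod90 -9.1290829325447 0.860737467549955 0.08042661927343428
[ 181    9  151  157 3506]
seal [0.53485999 0.00132498 0.06329952]
[[0, 0, 0, 0], [4, 0, 0, 0], [8, 0, 0, 0], [12, 56, 55, 56], [16, 153, 150, 153], [20, 223, 218, 223], [24, 223, 219, 223], [28, 165, 165, 163], [32, 187, 187, 185], [36, 192, 192, 190], [40, 196, 197, 195], [44, 191, 191, 190], [48, 193, 193, 192], [52, 200, 200, 199], [56, 194, 194, 193], [60, 192, 192, 191], [64, 200, 200, 198], [68, 192, 192, 191], [72, 191, 191, 188], [76, 190, 189, 187], [80, 200, 194, 201], [84, 197, 191, 198], [88, 200, 193, 200], [92, 200, 195, 201], [96, 198, 191, 198], [100, 194, 188, 194], [104, 197, 191, 197], [108, 194, 188, 195], [112, 193, 187, 193], [116, 191, 186, 191], [120, 190, 189, 188], [124, 192, 191, 189], [128, 130, 130, 128], [132, 180, 179, 177], [136, 160, 159, 157], [140, 128, 128, 125], [144, 1
[... 423 characters left out ...]
00, 198], [224, 200, 200, 197], [228, 204, 204, 202], [232, 205, 204, 203], [236, 203, 203, 201], [240, 204, 204, 202], [244, 202, 203, 201], [248, 201, 201, 199], [252, 197, 197, 195], [256, 183, 183, 181], [260, 221, 216, 221], [264, 220, 217, 221], [268, 220, 215, 220], [272, 223, 219, 223], [276, 225, 221, 226], [280, 225, 221, 226], [284, 222, 218, 222], [288, 222, 218, 223], [292, 225, 221, 225], [296, 223, 218, 223], [300, 184, 184, 182], [304, 191, 191, 190], [308, 186, 186, 184], [312, 185, 186, 184], [316, 140, 140, 139], [320, 48, 48, 47], [324, 0, 0, 0], [328, 0, 0, 0], [332, 0, 0, 0], [336, 0, 0, 0], [340, 0, 0, 0], [344, 0, 0, 0], [348, 0, 0, 0], [352, 0, 0, 0], [356, 0, 0, 0]]
```

View pics/polar.png

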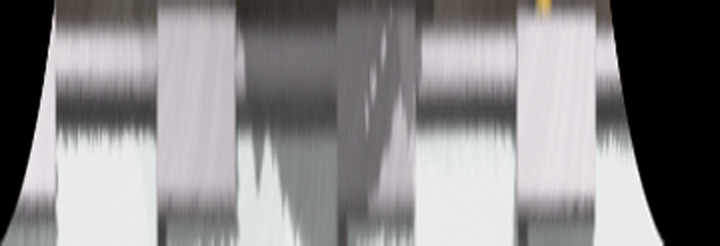

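Polar unwrap: hooks span 78.5–118°, 168.5–207.5° and 258–298° in world angles, so gap centres are at 53.3° mod 90. The lid yaw is 36°, so it needs yaw about 8.3° to drop in. Next I'll work out the valve lever angle.

```bash
python3 - <<'E'
from h import *
C=np.load("C2.npy",allow_pickle=True); im=cv2.imread("pics/w2.png"); g=cv2.cvtColor(im,cv2.COLOR_BGR2GRAY)
# black grip
b=np.zeros_like(g); b[30:70,425:500]=(g[30:70,425:500]<50)
n,l,s,c=cv2.connectedComponentsWithStats(b); i=1+np.argmax(s[1:,4]); pts=np.argwhere(l==i)[:,::-1].astype(np.float32)
rc=cv2.minAreaRect(pts);print(s[i],rc)
P=np.array([ray("wrist",(p[1],p[0]),.075,C) for p in cv2.boxPoints(rc)]);print("grip",P.mean(0))
for p,q in((0,1),(1,2)):
  e=P[q]-P[p];print(np.hypot(*e[:2]),np.degrees(np.arctan2(e[1],e[0])))
print("pivot",ray("wrist",(49,402),.075,C))
cv2.imwrite("pics/v.png",cv2.resize(im[15:95,340:510],None,fx=4,fy=4,interpolation=cv2.INTER_CUBIC))
E
```

```text
[433  42  57  16 784] ((461.0, 49.5), (15.0, 56.0), 90.0)
grip [ 0.5253553  -0.17496524  0.075     ]
0.04707130595379145 -104.34129199107076
0.012027737550403598 176.7642932267421
pivot [ 0.53814247 -0.12667587  0.075     ]
```

View pics/v.png

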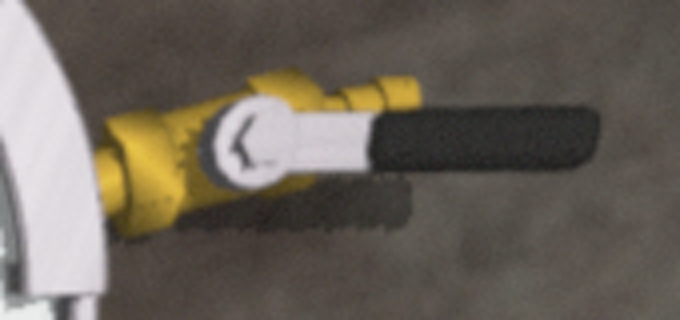

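The lever, pivot at crop (258,142) and grip centre (485,138), points at about -103.5° in world. The port is at about -88.5°. So I turn it by about -30° to reach half open, gripping it from above.

Request:
send_rows(
  increments=[
    [[0.05,-0.15,0,0.12],[0.1,-0.3,0,0.24],[0.15,-0.45,0,0.36],[0.2,-0.6,0,0.48],[0.25,-0.75,0,0.6],[0.3,-0.945,0,0.72],[0.307,-0.945,0,0.84],[0.307,-0.945,0,0.9],[0.307,-0.945,0,0.9]],
  ],
)

```text
clock: 5.48
tool_pos: [0.525, -0.1751, 0.2264]
orientation: [-180.0, 0.0, 62.9]
force: [-0.1, -0.1, 0.1]
opening: 0.0877
gripper_force: 0.0
```

Request:
send_rows(
  increments=[
    [[0,0,-0.2,0.08],[0,0,-0.4,0.157],[0,0,-0.6,0.157],[0,0,-0.75,0.157],[0,0,-0.845,0.157],[0,0,-0.845,0.157],[0,0,-0.845,0.157]],
  ],
)

```text
clock: 6.35
tool_pos: [0.5256, -0.175, 0.0584]
orientation: [179.9, -0.0, 76.4]
force: [-0.9, -0.4, 0.3]
opening: 0.0878
gripper_force: 0.0
```

Request:
send_rows(
  increments=[
    [[0,0,0,0],[0,0,0,0],[0,0,0,0],[0,0,0,0],[0,0,0,0],[0,0,0,0],[0,0,0,0],[0,0,0,0]],
  ],
  jaw=0,
)

```text
clock: 7.35
tool_pos: [0.5253, -0.1752, 0.0576]
orientation: [180.0, 0.0, 76.5]
force: [2.6, -3.2, -2.1]
opening: 0.013
gripper_force: 2.4
```

Request:
send_rows(
  increments=[
    [[-0.0205,0.006,0,-0.058],[-0.0405,0.0135,0,-0.116],[-0.0595,0.0225,0,-0.175],[-0.078,0.033,0,-0.233],[-0.095,0.0455,0,-0.291],[-0.113,0.0605,0,-0.355],[-0.113,0.0605,0,-0.355],[-0.113,0.0605,0,-0.355]],
  ],
)

```text
clock: 8.35
tool_pos: [0.5037, -0.1628, 0.0577]
orientation: [179.9, -0.1, 46.1]
force: [4.9, -0.4, -4.4]
opening: 0.0127
gripper_force: 30.0
```

Request:
send_rows(
  increments=[
    [[0,0,0,0],[0,0,0,0],[0,0,0,0],[0,0,0,0],[0,0,0,0],[0,0,0.2,0],[0,0,0.5,0],[0,0,0.8,0],[0,0,0.8,0],[0,0,0.8,0]],
  ],
  jaw=1,
)

```text
clock: 9.6
tool_pos: [0.502, -0.1629, 0.2175]
orientation: [-180.0, -0.0, 46.0]
force: [-0.1, 0.0, -1.2]
opening: 0.0875
gripper_force: 0.0
```

```bash
python3 - <<'E'
from h import *
C=cal("wrist"); im=snap("wrist","w3.png")
for n,CC in(("wrist",C),("scene",None),("side",None)):
  if n!="wrist": snap(n,n+"3.png")
  for t in("valve_axis","lever_grip","pot_rim"):
    for d in ctrl.spot_point(t,n)[:1]: print(n,t,round(d["conf"],2),d["pixel"],np.round(ray(n,d["pixel"],.08 if t=="pot_rim" else .072,CC),4))
np.save("C3.npy",np.array(C,dtype=object),allow_pickle=True)
E
```

```text
wrist valve_axis 0.85 [119.2, 263.9] [ 0.538  -0.1283  0.072 ]
wrist lever_grip 0.9 [176.5, 263.5] [ 0.5016 -0.1656  0.072 ]
wrist pot_rim 0.65 [1.0, 148.0] [5.365e-01 4.000e-04 8.000e-02]
scene valve_axis 0.68 [207.4, 321.9] [ 0.5463 -0.1294  0.072 ]
scene lever_grip 0.58 [220.5, 323.9] [ 0.4985 -0.1644  0.072 ]
scene pot_rim 0.81 [189.3, 285.3] [0.541  0.0085 0.08  ]
side valve_axis 0.71 [147.9, 254.2] [ 0.543  -0.1283  0.072 ]
side lever_grip 0.65 [211.3, 202.9] [0.5701 0.2607 0.072 ]
side pot_rim 0.63 [164.3, 245.6] [ 0.5313 -0.0091  0.08  ]
```

View pics/w3.png

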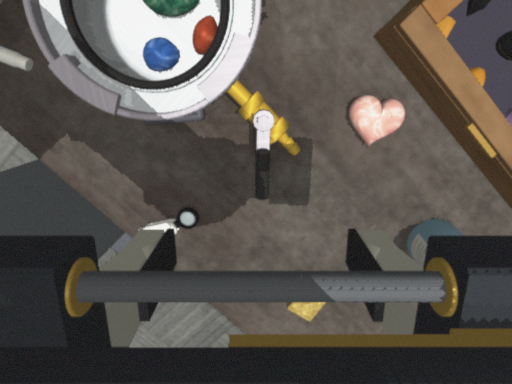

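The lever (263,119)→(262,195) now makes about 45° with the port axis (235,88)→(297,152), so the valve is half open. On to the lid.

Request:
send_rows(
  increments=[
    [[-0.02,0.25,0,-0.03],[-0.04,0.5,0,-0.06],[-0.06,0.75,0,-0.09],[-0.08,1,0,-0.117],[-0.08,1,0,-0.117]],
  ],
)

```text
clock: 10.82
tool_pos: [0.4863, 0.0397, 0.2178]
orientation: [-180.0, -0.0, 36.1]
force: [-0.0, -0.4, -0.5]
opening: 0.0875
gripper_force: 0.0
```

Request:
send_rows(
  increments=[
    [[-0.01,0.25,0,0],[-0.02,0.5,0,0],[-0.03,0.75,0,0],[-0.044,1,0,0],[-0.044,1,0,0]],
  ],
)

```text
clock: 11.45
tool_pos: [0.4777, 0.2391, 0.2172]
orientation: [180.0, 0.0, 36.1]
force: [-0.7, -0.3, 0.5]
opening: 0.0876
gripper_force: 0.0
```

Request:
send_rows(
  increments=[
    [[0,0.2,0,0],[0,0.386,-0.1,0],[0,0.386,-0.3,0],[0,0.386,-0.5,0],[0,0.386,-0.7,0],[0,0.386,-0.85,0],[0,0.386,-0.97,0],[0,0.386,-0.99,0],[0,0.386,-0.99,0],[0,0.386,-0.99,0]],
  ],
)

```text
clock: 12.7
tool_pos: [0.4782, 0.3145, 0.0208]
orientation: [-180.0, -0.1, 35.9]
force: [-0.1, 0.1, 0.4]
opening: 0.0879
gripper_force: 0.0
```

Request:
send_rows(
  increments=[
    [[0,0,0,0],[0,0,0,0],[0,0,0,0],[0,0,0,0],[0,0,0,0],[0,0,0,0],[0,0,0,0],[0,0,0,0],[0,0,0,0]],
  ],
  jaw=0,
)

```text
clock: 13.82
tool_pos: [0.4776, 0.314, 0.0195]
orientation: [180.0, 0.0, 35.9]
force: [0.2, -0.7, 0.2]
opening: 0.0155
gripper_force: 30.0
```

Request:
send_rows(
  increments=[
    [[0,0,0.1,0],[0,0,0.3,0],[0,0,0.5,0],[0,0,0.7,0],[0,0,0.9,0],[0,0,0.9,0],[0,0,0.9,0]],
  ],
)

```text
clock: 14.7
tool_pos: [0.4764, 0.3135, 0.198]
orientation: [-180.0, 0.2, 35.9]
force: [-1.2, -0.6, -6.0]
opening: 0.0158
gripper_force: 30.0
```

Request:
send_rows(
  increments=[
    [[0.03,-0.15,0,-0.05],[0.06,-0.3,0,-0.1],[0.1,-0.5,0,-0.16],[0.13,-0.7,0,-0.21],[0.16,-0.85,0,-0.27],[0.188,-1,0,-0.321],[0.188,-1,0,-0.321]],
  ],
)

```text
clock: 15.58
tool_pos: [0.5139, 0.1119, 0.1973]
orientation: [179.9, 0.2, 8.1]
force: [0.3, 0.5, -5.4]
opening: 0.0155
gripper_force: 30.0
```

Request:
send_rows(
  increments=[
    [[0.03,-0.15,0,0],[0.06,-0.3,0,0],[0.09,-0.45,0,0],[0.1,-0.56,0,0],[0.1,-0.564,0,0],[0.1,-0.564,0,0]],
  ],
)

```text
clock: 16.32
tool_pos: [0.5346, 0.0017, 0.1985]
orientation: [-180.0, 0.1, 8.3]
force: [0.5, -0.6, -5.5]
opening: 0.0155
gripper_force: 30.0
```

```bash
python3 - <<'E'
from h import *
o=ctrl.get_obs();print(o["clock"],o["tool_pos"],o["orientation"],o["force"],o["opening"])
a=snap("scene","s4.png");b=snap("side","d4.png")
s=lambda i:cv2.resize(i,(390,480),interpolation=cv2.INTER_CUBIC)
cv2.imwrite("pics/p4.png",np.hstack([s(a[100:260,220:350]),s(b[70:230,180:310])])[:,:,::-1])
E
```

```text
16.325 [0.53460988 0.00173993 0.19847687] [-1.79997478e+02  1.03352013e-01  8.31958218e+00] [ 0.45784665 -0.58588066 -5.52115777] 0.015537684190825593
```

View pics/p4.png

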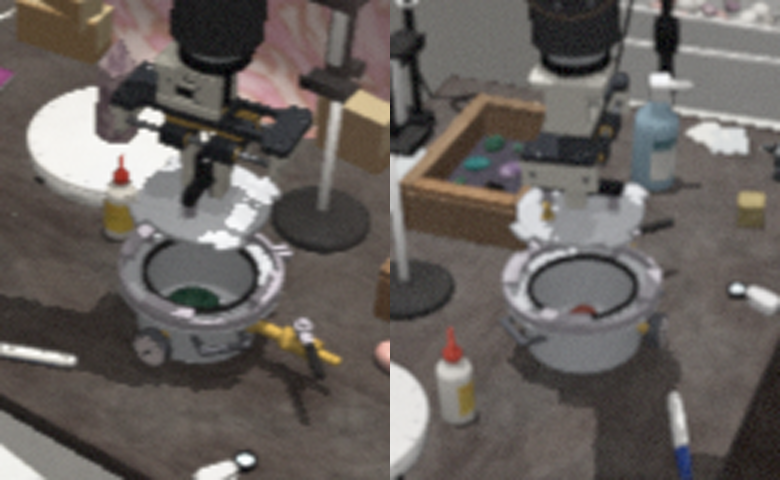

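Lid hangs level over the mouth, at (205,205) left and (580,215) right. Lowering it, feeling as it goes.

Request:
send_rows(
  increments=[
    [[0,0,-0.1,0],[0,0,-0.2,0],[0,0,-0.3,0],[0,0,-0.38,0],[0,0,-0.38,0],[0,0,-0.38,0]],
  ],
)

```text
clock: 17.18
tool_pos: [0.5357, 0.0016, 0.1242]
orientation: [180.0, -0.1, 8.4]
force: [-0.2, 0.1, -4.7]
opening: 0.0155
gripper_force: 30.0
```

Request:
send_rows(
  increments=[
    [[0,0,-0.015,0],[0,0,-0.03,0],[0,0,-0.045,0],[0,0,-0.045,0],[0,0,-0.045,0]],
  ],
)

```text
clock: 17.8
tool_pos: [0.5352, 0.0013, 0.1146]
orientation: [180.0, -0.0, 8.3]
force: [0.3, -0.2, -6.1]
opening: 0.016
gripper_force: 30.0
```

Request:
send_rows(
  increments=[
    [[0,0,-0.015,0],[0,0,-0.03,0],[0,0,-0.04,0],[0,0,-0.04,0],[0,0,-0.04,0]],
  ],
)

```text
clock: 18.42
tool_pos: [0.5352, 0.0014, 0.1066]
orientation: [180.0, -0.0, 8.3]
force: [0.7, 1.0, -5.1]
opening: 0.0157
gripper_force: 30.0
```

Request:
send_rows(
  increments=[
    [[0,0,-0.01,0],[0,0,-0.02,0],[0,0,-0.02,0],[0,0,-0.02,0]],
  ],
)

```text
clock: 18.92
tool_pos: [0.5355, 0.0014, 0.103]
orientation: [180.0, -0.0, 8.3]
force: [-2.3, -0.2, 1.6]
opening: 0.016
gripper_force: 30.0
```

Request:
send_rows(
  increments=[
    [[0,0,-0.007,0],[0,0,-0.014,0],[0,0,-0.018,0],[0,0,-0.018,0],[0,0,-0.018,0]],
  ],
)

```text
clock: 19.55
tool_pos: [0.5356, 0.0014, 0.0996]
orientation: [180.0, -0.1, 8.3]
force: [-2.5, 0.9, 7.6]
opening: 0.0159
gripper_force: 30.0
```

Request:
send_rows(
  increments=[
    [[0,0,-0.003,0],[0,0,-0.003,-0.04],[0,0,-0.003,-0.08],[0,0,-0.003,-0.12],[0,0,-0.003,-0.16],[0,0,-0.003,-0.2],[0,0,-0.003,-0.233],[0,0,-0.003,-0.233],[0,0,-0.003,-0.233]],
  ],
)

```text
clock: 20.68
tool_pos: [0.5368, 0.0015, 0.0995]
orientation: [-180.0, -0.2, -11.6]
force: [-0.3, -0.2, 8.6]
opening: 0.0157
gripper_force: 30.0
```

```bash
python3 -c "
from h import *
o=ctrl.get_obs();print(o['force'],o['moment'])"
```

```text
[-0.2833632  -0.22620645  8.59545042] [-0.21029796  0.14006766  0.17168549]
```

Request:
send_rows(
  increments=[
    [[0,0,0,-0.04],[0,0,0,-0.08],[0,0,0,-0.12],[0,0,0,-0.16],[0,0,0,-0.2],[0,0,0,-0.233],[0,0,0,-0.233],[0,0,0,-0.233]],
  ],
)

```text
clock: 21.68
tool_pos: [0.5368, 0.0015, 0.0995]
orientation: [-179.9, -0.2, -31.7]
force: [-0.2, 0.3, 7.5]
opening: 0.0157
gripper_force: 30.0
```

```bash
python3 -c "
from h import *
o=ctrl.get_obs();print(o['force'],o['moment'])"
```

```text
[-0.16418767  0.28525556  7.5201656 ] [-0.22154814  0.1102812   0.14490625]
```

Request:
send_rows(
  increments=[
    [[0,0,0,-0.03],[0,0,0,-0.06],[0,0,0,-0.075],[0,0,0,-0.075],[0,0,0,-0.075]],
  ],
)

```text
clock: 22.3
tool_pos: [0.5368, 0.0015, 0.0995]
orientation: [-179.9, -0.1, -38.1]
force: [-0.6, -0.7, 8.1]
opening: 0.016
gripper_force: 30.1
```

```bash
python3 -c "
from h import *
o=ctrl.get_obs();print(o['force'],o['moment'])"
```

```text
[-0.59931291 -0.66205833  8.1089363 ] [-0.22083084  0.13242166  0.254609  ]
```

Request:
send_rows(
  increments=[
    [[0,0,0,-0.01],[0,0,0,-0.02],[0,0,0,-0.02],[0,0,0,-0.02]],
  ],
)

```text
clock: 22.8
tool_pos: [0.5367, 0.0014, 0.0995]
orientation: [-179.9, -0.1, -39.8]
force: [-0.5, -0.5, 7.8]
opening: 0.0155
gripper_force: 30.2
```

```bash
python3 -c "
from h import *
o=ctrl.get_obs();print(o['force'],o['moment'])"
```

```text
[-0.50770152 -0.54032437  7.75586174] [-0.11982846  0.22173949  0.52645955]
```

The moment about z rises from 0.15 to 0.53 N m at -39.8°, as predicted for the stop. I'll ease up and test the lock.

Request:
send_rows(
  increments=[
    [[0,0,0.008,0.01],[0,0,0.016,0.01],[0,0,0.02,0.01],[0,0,0.02,0.01],[0,0,0.02,0.01]],
  ],
)

```text
clock: 23.42
tool_pos: [0.536, 0.0015, 0.1027]
orientation: [-179.9, -0.1, -39.0]
force: [5.2, -0.6, 3.3]
opening: 0.0155
gripper_force: 30.0
```

Request:
send_rows(
  increments=[
    [[0,0,0,0],[0,0,0,0],[0,0,0,0],[0,0,0,0],[0,0,0,0],[0,0,0.1,0],[0,0,0.3,0],[0,0,0.5,0],[0,0,0.65,0],[0,0,0.65,0]],
  ],
  jaw=1,
)

```text
clock: 24.68
tool_pos: [0.5364, 0.0016, 0.2351]
orientation: [-179.8, -0.2, -39.0]
force: [0.2, 0.3, -0.9]
opening: 0.0878
gripper_force: 0.0
```

Request:
send_rows(
  increments=[
    [[-0.15,0,0,0.05],[-0.3,0.05,0,0.1],[-0.35,0.05,0,0.16],[-0.35,0.05,0,0.16],[-0.35,0.05,0,0.16]],
  ],
)

```text
clock: 25.3
tool_pos: [0.4654, 0.0114, 0.2321]
orientation: [180.0, 0.0, -25.4]
force: [-0.6, -0.5, 0.4]
opening: 0.0874
gripper_force: 0.0
```

```bash
python3 - <<'E'
from h import *
o=ctrl.get_obs();print(o["clock"],o["tool_pos"],o["orientation"],o["force"])
C=cal("wrist");w=snap("wrist","w5.png");np.save("C5.npy",np.array(C,dtype=object),allow_pickle=True)
for t,z in(("lid",.0835),("pot_rim",.08),("valve_axis",.072),("lever_grip",.072)):
  for d in ctrl.spot_point(t,"wrist")[:1]: print(t,round(d["conf"],2),d["pixel"],np.round(ray("wrist",d["pixel"],z,C),4))
s=snap("side","d5.png");a=snap("scene","s5.png")
q=lambda i:cv2.resize(i,None,fx=2.9,fy=2.9,interpolation=cv2.INTER_CUBIC)
cv2.imwrite("pics/p5.png",np.hstack([q(s[110:240,185:310]),q(a[140:270,230:350])])[:,:,::-1])
E
```

```text
25.3 [0.46542324 0.01138369 0.23206248] [ 1.79983024e+02  1.22728228e-02 -2.53939849e+01] [-0.60099143 -0.5190366   0.37442622]
lid 0.96 [98.7, 237.0] [0.5343 0.0021 0.0835]
valve_axis 0.98 [29.1, 373.7] [ 0.5356 -0.1285  0.072 ]
lever_grip 0.86 [48.2, 422.5] [ 0.5031 -0.1616  0.072 ]
```

View pics/w5.png

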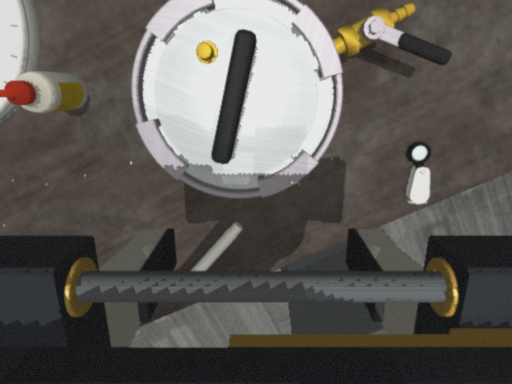

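View pics/p5.png

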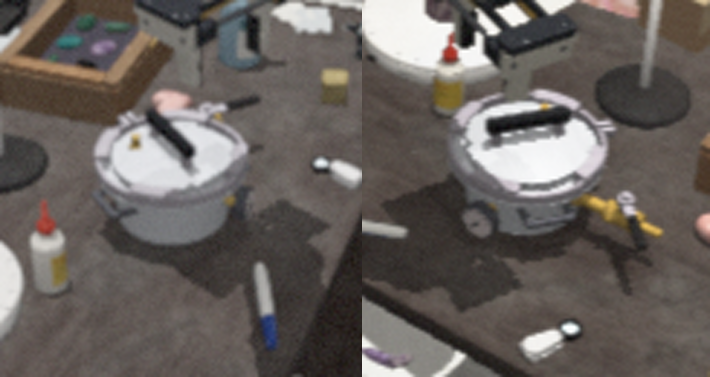

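The lid sits under the hooks with no tabs showing, bar (244,35)→(222,158). The lever is at 45° to the port, and the bystanders are untouched. A quick numeric check of lid yaw and height, then hand in.

```bash
python3 - <<'E'
from h import *
C=np.load("C5.npy",allow_pickle=True); im=cv2.imread("pics/w5.png"); g=cv2.cvtColor(im,cv2.COLOR_BGR2GRAY)
b=np.zeros_like(g); b[20:175,195:275]=g[20:175,195:275]<60
n,l,s,c=cv2.connectedComponentsWithStats(b); i=1+np.argmax(s[1:,4])
rc=cv2.minAreaRect(np.argwhere(l==i)[:,::-1].astype(np.float32))
for z in(.125,.1275,.13):
  P=np.array([ray("wrist",(p[1],p[0]),z,C) for p in cv2.boxPoints(rc)])
  print(z,P.mean(0),[(round(np.hypot(*(P[k+1]-P[k])[:2]),4),round(np.degrees(np.arctan2(*(P[k+1]-P[k])[1::-1])),1)) for k in(0,1)])
E
```

```text
0.125 [0.53501073 0.00176972 0.125     ] [(np.float64(0.0981), np.float64(-38.9)), (np.float64(0.0148), np.float64(-125.8))]
0.1275 [0.5350251  0.00154338 0.1275    ] [(np.float64(0.0972), np.float64(-38.9)), (np.float64(0.0146), np.float64(-125.8))]
0.13 [0.53503948 0.00131704 0.13      ] [(np.float64(0.0963), np.float64(-38.9)), (np.float64(0.0145), np.float64(-125.8))]
```

```bash
python3 -c "
from plant import ctrl
print(ctrl.close_job())"
```

```text
the job is handed in; nothing more can be done
None
```

The job is handed in at about 26 s: the lid is pressed down, turned to the stop under the hooks and centred, and the valve lever is at about 45°. The bystanders show no movement in the pictures. I judged the lock from the lid's angle and the force felt at the stop, not by trying to turn it back, and the hand-in gave no verdict.

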